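# Start up the soldering corner

### The job

Start up the soldering corner with your fingertips: first push the white-dot end of the blue rocker (fume fan) all the way down, then the white-dot end of the yellow rocker (soldering iron), and then press the round green button (warm-up timer) fully down and let it come back up. Only press: the switch blocks are loose and must stay standing where they are, not be picked up or pushed aside. Leave the red rocker and the things lying around alone.

Things in the scene. Friction and masses are not known exactly. Their poses are not given: they have to be found in the camera images.
- blue_block: loose weighted desk switch (fume fan): grey housing 96 mm (x) by 62 mm (y) by 35 mm high, 0.45 to 0.85 kg, with a blue rocker set in its top. Origin: centre of its underside, z up. The white-dot half of the rocker lies on its +x side. It may stand at any yaw.
- blue_rocker (a joint): tilt of the blue rocker about its hinge (parallel to the block's y, over the block's origin, 31 mm above the table), rad: 0 = off (white-dot half sticks up at 0.30 rad), 0.30 = fully on (white-dot half pushed down level, its top 37 mm above the table; the other half then sticks up). Stiff friction of 0.05 N m (about 2.5 N at the dot), no spring: it stays where it is left.
- blue_dot (a point): centre of the 12 mm white dot (in a black ring) on the top face of the blue rocker, 22 mm from the hinge; about 43 mm above the table when off, 37 mm when on. Each rocker half is 33 mm long and 42 mm wide, flat, and the dot half's outer end is the highest (about 46 mm when off). The housing's rim round the rocker is 35 mm high.
- yellow_block: loose weighted desk switch (soldering iron): grey housing 96 mm (x) by 62 mm (y) by 35 mm high, 0.45 to 0.85 kg, with a yellow rocker set in its top. Origin: centre of its underside, z up. The white-dot half of the rocker lies on its +x side. It may stand at any yaw.
- yellow_rocker (a joint): tilt of the yellow rocker about its hinge (parallel to the block's y, over the block's origin, 31 mm above the table), rad: 0 = off (white-dot half sticks up at 0.30 rad), 0.30 = fully on (white-dot half pushed down level, its top 37 mm above the table; the other half then sticks up). Stiff friction of 0.05 N m (about 2.5 N at the dot), no spring: it stays where it is left.
- yellow_dot (a point): centre of the 12 mm white dot (in a black ring) on the top face of the yellow rocker, 22 mm from the hinge; about 43 mm above the table when off, 37 mm when on. Each rocker half is 33 mm long and 42 mm wide, flat, and the dot half's outer end is the highest (about 46 mm when off). The housing's rim round the rocker is 35 mm high.
- red_block: loose weighted desk switch (hand grinder, not needed now): grey housing 96 mm (x) by 62 mm (y) by 35 mm high, 0.45 to 0.85 kg, with a red rocker set in its top. Origin: centre of its underside, z up. The white-dot half of the rocker lies on its +x side. It may stand at any yaw.
- red_rocker (a joint): tilt of the red rocker about its hinge (parallel to the block's y, over the block's origin, 31 mm above the table), rad: 0 = off (white-dot half sticks up at 0.30 rad), 0.30 = fully on (white-dot half pushed down level, its top 37 mm above the table; the other half then sticks up). Stiff friction of 0.05 N m (about 2.5 N at the dot), no spring: it stays where it is left.
- red_dot (a point): centre of the 12 mm white dot (in a black ring) on the top face of the red rocker, 22 mm from the hinge; about 43 mm above the table when off, 37 mm when on. Each rocker half is 33 mm long and 42 mm wide, flat, and the dot half's outer end is the highest (about 46 mm when off). The housing's rim round the rocker is 35 mm high.
- green_block: loose weighted desk switch (warm-up timer): grey housing 74 by 74 mm, 26 mm high, 0.45 to 0.85 kg, with a round green push button on a black collar in the middle of its top. Origin: centre of its underside.
- green_button (a joint): how far the green button is pressed, m: 0 = released, 0.006 = fully down. Spring return; starts to move at 1.5 N, fully down at 5 N.
- green_button_top (a point): centre of the top of the green button (32 mm across), 48 mm above the table when released; the black collar (48 mm across) is 38 mm above the table.
- spool: bystander: loose pale green solder spool lying flat, 60 mm across, 30 mm high; origin under its centre.
- steel_block: bystander: loose dark steel cylinder standing up, 50 mm across, 50 mm high; origin under its centre.
- parts_case: bystander: loose flat green parts case, 60 by 100 mm, 26 mm high; origin under its centre.
- brass_fitting: bystander: loose small brass fitting standing up, 24 mm across, 34 mm high; origin under its centre.
There are look-alikes about, which are no part of the job. Leave any purple look-alike of the blue_block alone. Leave any orange look-alike of the green_block alone.

How it is judged:
On the way, in this order (a step that is already met when the one before it is completed fails the run):
1. the blue rocker is on (value of joint blue_rocker above 0.22 rad), for 0.1 s.
2. then the yellow rocker is on (value of joint yellow_rocker above 0.22 rad), for 0.1 s.
3. then the green button is fully down (value of joint green_button above 0.0045 m), for 0.05 s.
At the end, for the whole second after the job is handed in: Blue and yellow rockers on (over 0.22 of 0.30 rad), green button back up (under 1.5 mm), red rocker off (under 0.10 rad), all switch blocks at rest, upright and within 25 mm of where they began, and spool, steel block, parts case and brass fitting within 15 mm of where they began (value of joint each of blue_rocker, yellow_rocker above 0.22 rad and value of joint red_rocker below 0.1 rad and value of joint green_button below 0.0015 m and distance of each of blue_block, yellow_block, red_block, green_block from where it was at the start of the episode below 0.025 m and height (world z) of each of blue_block, yellow_block, red_block, green_block below 0.012 m and angle between each of blue_block, yellow_block, red_block, green_block's own z axis and vertical below 0.2 rad and linear speed of each of blue_block, yellow_block, red_block, green_block below 0.02 m/s and distance of each of spool, steel_block, parts_case, brass_fitting from where it was at the start of the episode below 0.015 m); the robot touches nothing.
It fails at once if the yellow rocker is moved while the blue one is not on (value of joint yellow_rocker above 0.12 rad and not (value of joint blue_rocker above 0.22 rad)).
It fails at once if the green button is pressed before both the blue and the yellow rockers are on (value of joint green_button above 0.003 m and not (value of joint each of blue_rocker, yellow_rocker above 0.22 rad)).
It fails at once if the red rocker is moved (value of joint red_rocker above 0.1 rad).
It fails at once if a switch block is lifted, carried, tipped or shoved more than 25 mm (distance of any of blue_block, yellow_block, red_block, green_block from where it was at the start of the episode above 0.025 m or height (world z) of any of blue_block, yellow_block, red_block, green_block above 0.012 m or angle between any of blue_block, yellow_block, red_block, green_block's own z axis and vertical above 0.2 rad).
It fails at once if the spool, steel block, parts case or brass fitting is moved more than 15 mm (distance of any of spool, steel_block, parts_case, brass_fitting from where it was at the start of the episode above 0.015 m).
It also fails if it takes over 42 s, if anything falls off the work surface, if the arm or the gripper's body presses on something with over 40 N, if the wrist force passes 120 N, or if a joint passes its speed limit or range.

### The arm

A 7-joint arm with a two-finger parallel gripper is mounted at the origin on the work surface. World frame = base frame: x ahead of the robot, y to its left, z up, the work surface at z = 0. Lengths are in m, angles in rad, forces in N, time in s.
With the tool pointing down it reaches from about 0.4 to 0.85 m from the base axis. Payload 4.4 kg.
Tool frame: the origin (TCP) lies midway between the tips of the shut fingers; the grasp point (between the pads) lies 19 mm behind it (manip.grip_point_offset is the z of the grasp point in the tool frame, in m); z points along the fingers, y is the line along which they close (so a half turn about z gives the same grasp; the last joint's range is limited). The gripper opens to 94 mm and grips with 3 to 60 N. Pads are 16 mm wide; open, the fingers measure 119 mm over their backs; the gripper's body (75 mm by 177 mm) begins 78 mm behind the grasp point.
Start: joints at [-1.356, 0.628, 0.038, 1.517, -0.027, 0.996, -0.02], TCP at [0.18, 0.625, 0.205] pointing down, gripper open.
Joint ranges: [-3.06, 3.06], [-0.37, 2.12], [-1.25, 1.32], [0.18, 2.47], [-1.1, 4.24], [0.23, 1.98], [-2.94, 2.94]. Speed limits (rad/s): [2.57, 2.57, 3.14, 3.14, 3.14, 3.14, 3.14].

### API

Orientations are given as a unit quaternion [w, x, y, z].
In Python, from rig import manip, kin, imaging, job, finder gives the robot as it stands. The module is installed in compiled form; this text tells all that it offers. Calls block until the motion is done:
- manip.move_pose(position, orientation): joint-space move of the TCP to a pose.
- manip.move_straight(position, frame=None, rate=0.15, until_force=None): straight line of the TCP; frame=None keeps the orientation; rate is the mean speed in m/s. With until_force (N) it stops when the force on the tool has changed by that much, and returns True; else False.
- manip.goto_joints(angles): joint-space move.
- manip.command_gripper(opening, f_grip=None): finger opening in m; f_grip is the grip in N (None keeps the last); returns when the fingers have stopped.
- manip.sleep(seconds).
- kin.ik(position, orientation): joint angles nearest the present ones, or None.
- manip.read_state(): the state.
- imaging.capture(name): name is "side" or "top"; returns a dict with "img" (400x640x3 uint8, red, green, blue), "range_z" (400x640 float32, m along the optical axis (not along the pixel's ray), 0 where there is no reading), "fx", "fy", "cx", "cy" (pixels), "xyz" and "rotation" of the camera in the world. Camera axes: x right, y up, looking along -z (the intrinsics and any distortion apply to the point x, -y, -z); pixel columns grow to the right and rows downward; lengths in m; the calibration is good to about 2 mm. A picture is of the moment at which its call begins.
A pose or a line that the arm cannot do raises manip.Unreachable and nothing moves.
- job.job_done(): hands the job in; it is judged then, once.
Trained networks look in a picture, given as the dict that the camera call returned (one of the last four; its "shot" number tells which), for a name from the list of things; names that differ only in an ending like _2 or _b are one class to them, and where a whole thing is asked for, a point or a joint stands for the part that bears it (a point fixed in the world has none). Each returns a list of dicts, best first, with "conf" (0 to 1); they miss things now and then, are a little off and sometimes report something else, mostly with a low value. They report only what shows in the picture. A call takes as long as a camera call. They do not tell look-alikes from the thing itself.
- finder.look_for(picture, thing): "point" ([x, y, z] in m, in world coordinates, good to about 4 mm: the middle of the surface that is visible of it).
- finder.outline_of(picture, thing): "mask" (400x640 bool, what is visible of it).
- finder.landmark_of(picture, thing): "point" ([x, y, z] in m, in world coordinates, good to about 4 mm: a listed point, or the origin of a listed thing).
The state is a dict: "clock": time; "joint_positions": joint angles; "qd": joint speeds; "joint_efforts": joint torques, N m; "position": TCP position; "tcp_rot": TCP orientation; "contact_force": force on the tool from outside, world axes, zero at the start; "wrist_torque": the same for the moment, N m; "width": finger opening in m; "gripper_force": force on a finger pad.
Only numpy, scipy, OpenCV 4.12 (cv2) and the standard library are available. Lean on these libraries where they do the work, as an engineer would, in place of code of your own. Each camera call takes 0.05 s, during which the arm holds its last target. There are 200 camera calls.

## Working session

There is one attempt and no reset: what is moved stays moved. The work goes in short steps, each a Python script; the robot and the scene stay as the last script left them, time stands still between calls to the robot, and variables do not carry over. Pictures are saved under pics/ and viewed, at most 10 in all, crops included, and the job is handed in when it is done.

```bash
mkdir -p pics; python3 - <<'E'
from rig import manip, kin, imaging, job, finder
import cv2, numpy as np
for n in ["top","side"]:
    p=imaging.capture(n); cv2.imwrite(f"pics/{n}0.png",p["img"][:,:,::-1])
    print(n,p["xyz"],p["fx"],[k for k in p])
    for t in ["blue_dot","yellow_dot","red_dot","green_button_top","blue_block","yellow_block","red_block","green_block","spool","steel_block","parts_case","brass_fitting"]:
        r=finder.landmark_of(p,t)
        print(t,[(np.round(a["point"],3).tolist(),round(a["conf"],2)) for a in r])
print(manip.read_state())
E
```

```text
top [ 0.45231482 -0.05444235  0.8064553 ] 363.76756445742984 ['img', 'range_z', 'fx', 'fy', 'cx', 'cy', 'xyz', 'rotation', 'shot']
blue_dot [([0.429, -0.39, 0.041], 0.86), ([0.509, -0.28, 0.047], 0.6)]
yellow_dot [([0.513, 0.301, 0.043], 0.55)]
red_dot [([0.563, 0.08, 0.042], 0.6)]
green_button_top [([0.554, -0.089, 0.046], 0.55), ([0.408, -0.003, 0.045], 0.51)]
blue_block [([0.518, -0.26, 0.002], 0.92), ([0.411, -0.401, -0.0], 0.87), ([0.514, 0.3, 0.042], 0.47), ([0.506, 0.279, 0.003], 0.23)]
yellow_block [([0.503, 0.279, 0.003], 0.84)]
red_block [([0.55, 0.081, -0.002], 0.67)]
green_block [([0.555, -0.088, 0.004], 0.82), ([0.411, -0.0, 0.005], 0.67)]
spool [([0.731, -0.284, 0.005], 0.75)]
steel_block [([0.713, -0.064, -0.003], 0.77)]
parts_case [([0.746, 0.243, -0.001], 0.89)]
brass_fitting [([0.364, 0.103, 0.002], 0.7)]
side [0.32760186 0.44633265 0.65988961] 388.9474638105298 ['img', 'range_z', 'fx', 'fy', 'cx', 'cy', 'xyz', 'rotation', 'shot']
blue_dot [([0.51, -0.282, 0.043], 0.88), ([0.43, -0.399, 0.04], 0.68)]
yellow_dot [([0.512, 0.298, 0.044], 0.85)]
red_dot [([0.566, 0.077
[... 534 characters left out ...]
2839782,  0.03847985,  1.51739276, -0.02697837,
        0.99628458, -0.01999279]), 'qd': array([-5.28185603e-04, -4.89920760e-04, -1.09230150e-03, -1.23263345e-03,
        2.92233146e-04, -1.58289601e-05,  1.31493972e-03]), 'joint_efforts': array([ 1.43631507e-06, -5.49590957e+01,  1.14309076e+00, -1.86947304e+01,
       -5.22859697e-02,  1.57741568e-02,  4.13210603e-05]), 'position': array([0.18010941, 0.62457339, 0.20548179]), 'tcp_rot': array([-1.28807452e-05,  1.39937417e-01,  9.90160350e-01,  1.92933149e-05]), 'contact_force': array([-0.01984408,  0.17350638, -0.03948465]), 'wrist_torque': array([ 0.05214594, -0.01240539,  0.06190955]), 'gripper_force': 0.0, 'width': 0.0942776763078495}
```

View pics/top0.png

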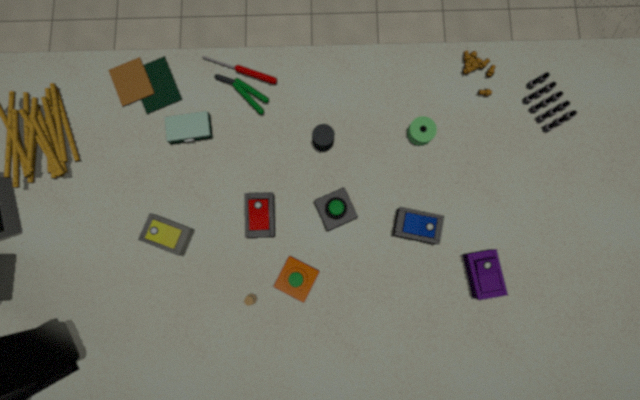

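View pics/side0.png

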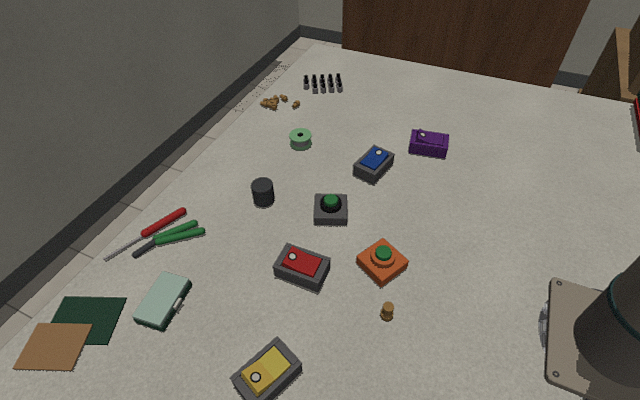

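Top view: the grey housing with the blue rocker is at (418,225), its dot at (430,226). The purple block at (486,274) is the look-alike. The grey housing with the green button on a black collar is at (336,208), and the orange block at (297,279) is its look-alike. Yellow is at (166,234) with its dot at (154,231), and red is at (260,214). The side view agrees. Next I confirm with a crop and measure from pixels.

```bash
cat > h.py <<'E'
from rig import manip, kin, imaging, job, finder
import cv2, numpy as np
from scipy.spatial.transform import Rotation as Ro
def world(p,u,v,z):
    R=np.array(p["rotation"]); R=R if R.shape==(3,3) else Ro.from_quat(np.roll(R,-1)).as_matrix()
    d=R@np.array([(u-p["cx"])/p["fx"],-(v-p["cy"])/p["fy"],-1])
    return np.array(p["xyz"])+d*(z-p["xyz"][2])/d[2]
def down(yaw):  # tool y at this yaw
    y=np.array([np.cos(yaw),np.sin(yaw),0]); z=np.array([0,0,-1.])
    return np.roll(Ro.from_matrix(np.c_[np.cross(y,z),y,z]).as_quat(),1)
E
python3 - <<'E'
from h import *
p=imaging.capture("top"); im=p["img"]
hsv=cv2.cvtColor(im,cv2.COLOR_RGB2HSV)
def blob(u,v,lo,hi,r=24):
    m=np.zeros(im.shape[:2],bool);m[v-r:v+r,u-r:u+r]=1
    m&=cv2.inRange(hsv,lo,hi)>0; ys,xs=np.where(m); return xs.mean(),ys.mean(),m.sum()
for n,(u,v),lo,hi,z in [("blue",(418,225),(100,120,60),(125,255,255),.037),("yellow",(166,234),(22,120,90),(35,255,255),.037),("green",(336,208),(45,100,50),(85,255,255),.047)]:
    a=blob(u,v,lo,hi); print(n,a,world(p,a[0],a[1],z).round(4))
for n,(u,v) in [("bdot",(430,226)),("ydot",(154,231))]:
    w=im[v-6:v+7,u-6:u+7].astype(float).min(2); w=np.clip(w-110,0,None)
    ys,xs=np.mgrid[v-6:v+7,u-6:u+7]; a=(w*xs).sum()/w.sum(),(w*ys).sum()/w.sum()
    print(n,a,world(p,*a,.043).round(4))
c=[cv2.resize(im[v-32:v+33,u-32:u+33],(260,260),interpolation=cv2.INTER_CUBIC) for u,v in[(418,225),(166,234),(336,208)]]
cv2.imwrite("pics/crop.png",np.hstack(c)[:,:,::-1])
for n,a,b in [("blue",(.5095,-.281),(.516,-.2605)),("yellow",(.5125,.2995),(.504,.2805))]:
    yaw=np.arctan2(a[1]-b[1],a[0]-b[0]); print(n,yaw)
    for k in(-1,1): print(kin.ik([*a,.05],down(yaw+k*np.pi/2)))
E
```

```text
blue (np.float64(418.7121212121212), np.float64(224.61784511784512), np.int64(594)) [ 0.5139 -0.2618  0.037 ]
yellow (np.float64(163.6707530647986), np.float64(234.04728546409808), np.int64(571)) [0.5027 0.2787 0.037 ]
green (np.float64(335.93548387096774), np.float64(206.99462365591398), np.int64(186)) [ 0.5531 -0.0878  0.047 ]
bdot (np.float64(429.5416666666667), np.float64(226.16145833333334)) [ 0.5098 -0.2826  0.043 ]
ydot (np.float64(153.4100418410042), np.float64(230.2510460251046)) [0.5107 0.2983 0.043 ]
blue -1.8778420588136897
[ 0.7798207   0.79397888 -0.52186994  1.82816032  0.59916999  0.68203908
  2.74370819]
[ 0.2892811   0.75907561  0.26539597  1.8430977  -0.3340704   0.58302988
  0.45894526]
yellow 1.150132977661863
[-0.76371833  0.77603259  0.30329067  1.81045115 -0.37298477  0.61150097
 -0.65458091]
[-0.37638499  0.77073024 -0.32064536  1.79849352  0.38006149  0.63338339
  1.79913903]
```

View pics/crop.png

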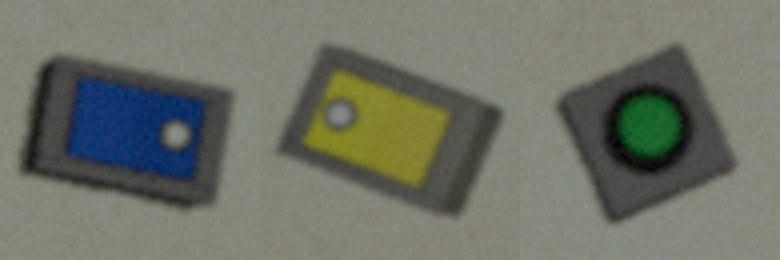

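The crop confirms all three targets: grey housings, blue dot lower right, yellow dot upper left, and a green button on a black collar. Blue goes first.

```bash
cat >> h.py <<'E'
def press(xy,yaw,ztop,zend,F,up=0.14):
    q=down(yaw)
    manip.move_pose([*xy,up],q)
    manip.move_straight([*xy,ztop+.012],rate=.12)
    hit=manip.move_straight([*xy,zend],rate=.02,until_force=F)
    s=manip.read_state(); print("hit",hit,s["position"].round(4),s["contact_force"].round(1),s["clock"])
    manip.sleep(.2)
    manip.move_straight([*xy,up],rate=.15); print(manip.read_state()["clock"])
E
python3 - <<'E'
from h import *
manip.command_gripper(0.0,5)
press((.5097,-.282),-1.77+np.pi/2,.046,.034,12)
p=imaging.capture("side"); cv2.imwrite("pics/b1.png",cv2.resize(p["img"][110:230,300:460],(800,600),interpolation=cv2.INTER_CUBIC)[:,:,::-1])
print(finder.landmark_of(p,"blue_dot"),finder.landmark_of(p,"blue_block"))
E
```

```text
hit True [ 0.5097 -0.2831  0.0372] [-0.8  1.3  5.6] 7.9667
9.0083
[{'point': [0.5083, -0.2858, 0.0371], 'conf': 0.75}, {'point': [0.426, -0.3997, 0.042], 'conf': 0.74}, {'point': [0.5433, 0.074, -0.0011], 'conf': 0.24}] [{'point': [0.4106, -0.4014, -0.0005], 'conf': 0.98}, {'point': [0.5113, -0.2612, -0.0015], 'conf': 0.65}]
```

View pics/b1.png

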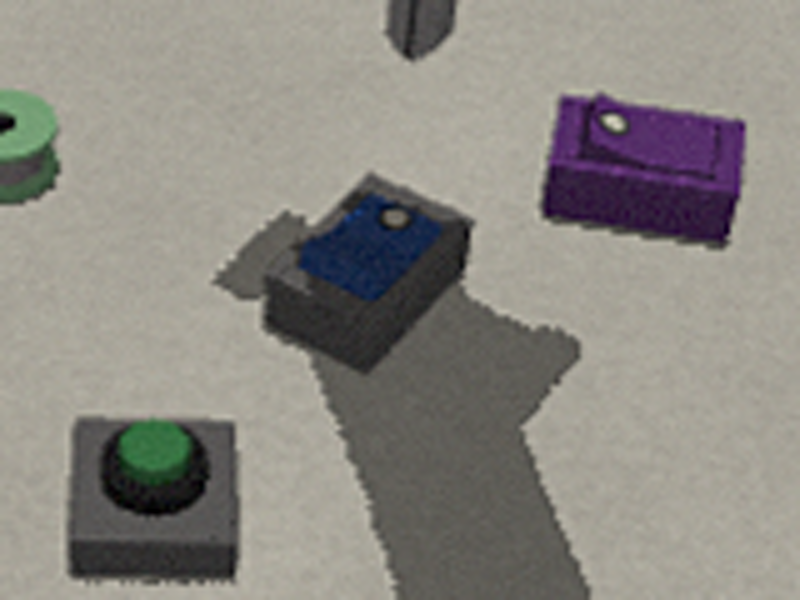

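Blue is on: the dot at crop (397,217) is level with the rim, the near half is raised, and the tip stopped at 37.2 mm. The block hasn't moved. Next I check the depth of both rocker halves, then press yellow.

```bash
cat >> h.py <<'E'
def height(p,c,yaw,d):
    """median depth height near the point d along the rocker axis from c"""
    R=np.array(p["rotation"]); R=R if R.shape==(3,3) else Ro.from_quat(np.roll(R,-1)).as_matrix()
    v,u=np.mgrid[0:400,0:640]; z=p["range_z"]
    X=np.stack([(u-p["cx"])/p["fx"]*z,-(v-p["cy"])/p["fy"]*z,-z],-1)@R.T+p["xyz"]
    t=np.array(c)+d*np.array([np.cos(yaw),np.sin(yaw)])
    m=(z>0)&(np.hypot(*(X[...,:2]-t).transpose(2,0,1))<.008)&(X[...,2]>.02)&(X[...,2]<.07)
    return np.median(X[m][:,2]).round(4),m.sum()
E
python3 - <<'E'
from h import *
p=imaging.capture("side")
h=[height(p,(.5139,-.2618),-1.77,d) for d in(-.022,.022)]; print("blue",h)
if h[1][0]<.0395 and h[0][0]>.040:
    press((.5113,.299),1.18-np.pi/2,.046,.034,12)
    p=imaging.capture("top"); cv2.imwrite("pics/y1.png",cv2.resize(p["img"][180:270,120:240],(800,600),interpolation=cv2.INTER_CUBIC)[:,:,::-1])
    print("yellow",[height(p,(.503,.279),1.18,d) for d in(-.022,.022)])
    p=imaging.capture("side"); print("yellow",[height(p,(.503,.279),1.18,d) for d in(-.022,.022)])
    print(finder.landmark_of(p,"green_button_top"))
E
```

```text
blue [(np.float64(0.0425), np.int64(13)), (np.float64(0.0377), np.int64(21))]
hit True [0.5119 0.2998 0.0372] [-1.1  0.2  6.5] 13.1167
14.1583
yellow [(np.float64(0.0452), np.int64(42)), (np.float64(0.0392), np.int64(43))]
yellow [(np.float64(nan), np.int64(0)), (np.float64(nan), np.int64(0))]
[{'point': [0.4045, -0.0022, 0.0484], 'conf': 0.66}, {'point': [0.5582, -0.084, 0.0492], 'conf': 0.62}]
  return _methods._mean(a, axis=axis, dtype=dtype,
  ret = ret.dtype.type(ret / rcount)
```

Yellow is on too: its halves differ by 6 mm, which is full tilt. Green next.

```bash
python3 - <<'E'
from h import *
press((.5560,-.0875),0.4,.048,.039,14)
p=imaging.capture("top")
print([height(p,c,0,0) for c in [(.556,-.0875)]],"blue",[height(p,(.5139,-.2618),-1.77,d) for d in(-.022,.022)],"yellow",[height(p,(.503,.279),1.18,d) for d in(-.022,.022)])
p=imaging.capture("side"); cv2.imwrite("pics/g1.png",p["img"][:,:,::-1])
print([height(p,c,0,0) for c in [(.556,-.0875)]])
E
```

```text
hit True [ 0.556  -0.0875  0.0423] [-0.6  0.6  7.2] 17.4333
18.4417
[(np.float64(nan), np.int64(0))] blue [(np.float64(0.0463), np.int64(44)), (np.float64(0.0392), np.int64(45))] yellow [(np.float64(nan), np.int64(0)), (np.float64(nan), np.int64(0))]
[(np.float64(0.0478), np.int64(31))]
  return _methods._mean(a, axis=axis, dtype=dtype,
  ret = ret.dtype.type(ret / rcount)
```

View pics/g1.png

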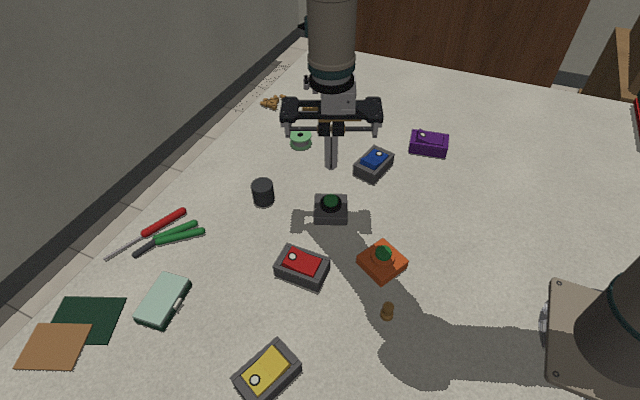

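The button went down to 42.3 mm at 7 N, so it bottomed out, and it is back at 47.8 mm. In the picture everything stands where it was and the hand is clear.

```bash
python3 -c "
from rig import job; print(job.job_done())"
```

```text
the job is handed in; nothing more can be done
None
```

I pressed the blue rocker on, then the yellow one, then pushed the green button fully down and let it spring back; nothing else was seen to move, and I handed the job in at about 18.5 s of the 42 s (verdict not shown).

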